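# Put the turning tool back in its cut-out

## Robot

A 7-joint arm with a two-finger parallel gripper is mounted at the origin on the work surface. World frame = base frame: x ahead of the robot, y to its left, z up, the work surface at z = 0. Lengths are in m, angles in rad, forces in N, time in s.
With the tool pointing down it reaches from about 0.425 to 0.925 m from the base axis. Payload 6.8 kg.
Tool frame: the origin (TCP) lies between the finger pads; the fingertips stand 11 mm ahead of it and the grasp point (between the pads) lies 8 mm behind it; z points along the fingers, y is the line along which they close (so a half turn about z gives the same grasp; the last joint's range is limited). The gripper opens to 85 mm and grips with 20 to 120 N. Pads are 22 mm wide; open, the fingers measure 114 mm over their backs; the gripper's body (76 mm by 85 mm) begins 54 mm behind the grasp point. The pads swing forward as they close: fully open they stand 13 mm farther back than shut.
Start: joints at [-1.332, 0.477, 0.022, 1.555, -0.011, 1.109, -0.083], TCP at [0.229, 0.635, 0.242] pointing down, gripper open.
Joint ranges: [-2.96, 2.96], [-0.34, 2.1], [-1.41, 1.46], [0.24, 2.44], [-1.37, 4.51], [0.17, 1.92], [-2.96, 2.96]. Speed limits (rad/s): [2.39, 2.39, 3.14, 3.14, 3.14, 3.14, 3.14].

## Interface

Orientations are given as a rotation vector (axis times angle).
In Python, from bench import r gives the robot as it stands.
- The arm moves only by the tool send_rows, never from a script. Its argument "deltas" is a list of rows, each an object of numbers: "dx", "dy", "dz": the shift along the world's x, y, z in mm; "rx", "ry", "rz": the turn, a rotation vector about the world's x, y, z in degrees. A call has 1 to 5 rows; each row is the pose to reach, as a shift and turn from the pose commanded when the call began; what a row does not reach only later rows make up. A row lasts 1/12 s, in which the tool goes at most 41.7 mm and 7.16 degrees, less where a joint would pass 70% of its speed; a pose out of reach is approached as far as the arm can. A call with a gripper value outside its range is refused whole. "jaw" is the finger opening in mm, from 0 to 85.4, set as the call begins (left out, the last holds). The fingers move at their own pace and stop on an object; "newtons" is the grip in N (left out, the last holds). Time passes only in rows, so rows that repeat a pose let the fingers close. It gives the time, the measured TCP pose, the force, the opening and the grip force at its end, in the units of the state.
- r.get_obs(): the state, without advancing time (a new reading comes with each control period).
- r.grab_frame(name): name is "scene" or "top" or "wrist"; returns a dict with "frame" (384x512x3 uint8, blue, green, red), "z_map" (384x512 float32, m along the optical axis (not along the pixel's ray), 0 where there is no reading), "vertical_fov" (degrees; the focal length in pixels is half the picture's height over the tangent of half this angle, whatever the lens; pixels are square), "cx", "cy" (the principal point, pixels), "xyz" and "orientation" of the camera in the world. Camera axes: x right, y down, z forward; pixel columns grow to the right and rows downward; lengths in m; the calibration is good to about 2 mm. A picture is of the moment at which its call begins.
- r.hand_in(): hands the job in; it is judged then, once.
The state is a dict: "clock": time; "joints": joint angles; "qvel": joint speeds; "tau": joint torques, N m; "tcp_pos": TCP position; "orientation": TCP orientation; "contact_force": force on the tool from outside, world axes, zero at the start; "moment": the same for the moment, N m; "grip_width": finger opening in m; "gripper_force": force on a finger pad.
Only numpy, scipy, OpenCV 4.12 (cv2) and the standard library are available. Lean on these libraries where they do the work, as an engineer would, in place of code of your own. Each camera call takes 0.05 s, during which the arm holds its last target. There are 200 camera calls.

## Task

Put the double-ended turning tool from the crock back into its cut-out in the kit tray. Lift it out, lay it flat on the bench and let go, then take it afresh, turn it so that its wide and narrow heads match the cut-out, and press it fully home so that the foam grips the handle. Leave the crock standing and the pots and the other two tools in the tray where they are.

Things in the scene. Friction and masses are not known exactly. Their poses are not given: they have to be found in the camera images.
- tool_mid (a point): Centre of the double-ended turning tool (200 mm long, 70 to 120 g, same either face up). x: along it to the wide head, y: width, z: thickness. Wooden handle, flat-sided, 116 long, 20 wide, 18 thick (x -58 to 58 mm), a steel loop at each end. At the start it leans in the crock, 54 degrees from level, narrow head up, y level; narrow head and handle x -58 to -10 mm stand above the rim.
- tool_wide (a point): Outer end of the tool's wide head, on its long axis, 100 mm from tool_mid, same axes. This head is a squarish steel loop 44 mm wide, 10 mm thick, centred on the handle's thickness.
- tool_narrow (a point): Outer end of the tool's narrow head, on its long axis, 100 mm from tool_mid, same axes. This head is a tapering steel loop 25 mm wide, 10 mm thick, centred on the handle's thickness.
- recess (a point): Centre of the tool's empty cut-out in the kit tray, at the foam's surface, 24 mm above the bench. x: along it to its wide-head end, y: across, z: up. It has the tool's outline with 3 mm to spare all round, floor 14 mm deep; seated, the tool's axis is 5 mm below the surface, its handle 4 mm proud. Finger notch at the middle: x within 20 mm, y within 35 mm, 18 mm deep.
- tray: Kit tray fixed to the bench: plywood frame 250 (x) by 170 mm (y), 26 mm high, filled with dark foam over a light floor; origin at its underside's centre, 40 mm to -y of recess. Beside the handle, 26 to 54 mm either side of the cut-out's middle, springy foam lips, bevelled from the surface down, leave 17 mm from 8 mm deep: a push of 8 to 16 N drives the handle between them; they grip it.
- crock: Terracotta crock, loose, about 0.8 kg: 86 mm across, 85 mm high, wall 5 mm, inner floor at 6 mm. Origin at the centre of its underside. The tool leans towards its +x.
- rib: Half-moon wooden rib, 94 by 39 by 10 mm, lying in its own cut-out in the tray, 2 mm proud. Origin at its underside. Leave it.
- knife: Wooden modelling knife, 108 by 18 by 10 mm, lying in its own cut-out in the tray, 2 mm proud. Origin at its underside. Leave it.
- bowl: Small pale bowl, 100 mm across and 45 mm high, on the far side of the bench. Origin at the centre of its underside. Leave it.
- mug: Clay cup, 72 mm across and 85 mm high, on the far side of the bench. Origin at the centre of its underside. Leave it.
Not all that is in view belongs to the job. What is shaped like the part that bears tool_mid but blue or orange is not meant.

How it is judged:
On the way:
1. the tool lies flat on the bench, let go (height (world z) of tool_mid below 0.013 m and angle between the z axis of tool_mid and the z axis of recess, either way round below 0.1 rad and contact force between the fingers and tool below 0.1 N and linear speed of tool below 0.03 m/s), for 0.2 s.
At the end, for the whole second after the job is handed in: Tool still and released in its cut-out, wide head at the wide end: within 6 mm of the cut-out's centre seen from above, at most 2.5 mm above its seated height, level and in line within 0.06 rad; crock, bowl and cup upright, rib and knife in their cut-outs (horizontal distance between tool_mid and recess below 0.006 m and z of tool_mid in the frame of recess below -0.0025 m and x of tool_wide in the frame of recess above 0.09 m and angle between the x axis of tool_mid and the x axis of recess, either way round below 0.06 rad and angle between the z axis of tool_mid and the z axis of recess, either way round below 0.06 rad and linear speed of tool below 0.01 m/s and angle between each of crock, bowl, mug's own z axis and vertical below 0.1 rad and z of each of rib, knife in the frame of recess below -0.005 m); the robot touches nothing.
It fails at once if the crock is shoved more than 60 mm or tipped over (distance of crock from where it was at the start of the episode above 0.06 m or angle between crock's own z axis and vertical above 0.5 rad).
It fails at once if the rib, the knife, the bowl or the cup is shifted by more than 30 mm (distance of any of rib, knife, bowl, mug from where it was at the start of the episode above 0.03 m).
It also fails if it takes over 50 s, if anything falls off the work surface, if the arm or the gripper's body presses on something with over 40 N, if the wrist force passes 120 N, or if a joint passes its speed limit or range.

## Working session

There is one attempt and no reset: what is moved stays moved. The work goes in short steps, Python scripts to look and compute and a tool call to move; the robot and the scene stay as the last step left them, time stands still between calls to the robot, and variables do not carry over. Pictures are saved under pics/ and viewed, at most 11 in all, crops included, and the job is handed in when it is done.

Besides the shell and the picture viewer there is one more tool, called after "Request:" as name(argument=value, ...), one argument or row to a line, values as JSON. send_rows: Moves the arm, as the interface text tells. Its arguments: {"type":"object","properties":{"deltas":{"type":"array","items":{"type":"object","properties":{"dx":{"type":"number"},"dy":{"type":"number"},"dz":{"type":"number"},"rx":{"type":"number"},"ry":{"type":"number"},"rz":{"type":"number"}}}},"jaw":{"type":"number"},"newtons":{"type":"number"}},"required":["deltas"]}

```bash
mkdir -p pics; cat > h.py <<'E'
import numpy as np, cv2
from scipy.spatial.transform import Rotation as R
from bench import r
def grab(n,save=None):
    f=r.grab_frame(n)
    if save: cv2.imwrite('pics/%s.png'%save,f['frame']); np.savez('pics/%s.npz'%save,**{k:v for k,v in f.items()})
    return f
def load(s): return dict(np.load('pics/%s.npz'%s))
def cam(f):
    fl=192/np.tan(np.radians(float(f['vertical_fov']))/2)
    return fl,R.from_rotvec(np.ravel(f['orientation'])).as_matrix(),np.array(f['xyz'])
def pt(f,u,v,z=None):   # pixel -> world, from depth or on plane z
    fl,M,o=cam(f); d=M@np.array([(u-f['cx'])/fl,(v-f['cy'])/fl,1])
    if z is None:
        w=f['z_map'][int(round(v))-1:int(round(v))+2,int(round(u))-1:int(round(u))+2]; w=w[w>0]
        return o+d*np.median(w)
    return o+d*(z-o[2])/d[2]
def cloud(f):
    fl,M,o=cam(f); v,u=np.mgrid[:384,:512]; z=f['z_map']
    return np.stack([(u-f['cx'])/fl*z,(v-f['cy'])/fl*z,z],-1)@M.T+o
def big(f,u0,v0,u1,v1,k,s): cv2.imwrite('pics/%s.png'%s,cv2.resize(f['frame'][v0:v1,u0:u1],None,fx=k,fy=k,interpolation=cv2.INTER_CUBIC))
E
python3 - <<'E'
from h import *
a=grab('scene','s0');b=grab('top','t0')
cv2.imwrite('pics/both.png',cv2.resize(np.vstack([a['frame'],b['frame']]),None,fx=.78,fy=.78))
for f in(a,b):print(f['vertical_fov'],f['cx'],f['cy'],f['xyz'],f['orientation'])
print(r.get_obs())
E
```

```text
57.01817486764031 254.18166588785576 191.15193976795234 [ 1.16270266 -0.04966236  0.97330088] [-1.71275564 -1.98299622  0.66923625]
44.88561927780239 253.3366494959868 190.37538485525243 [ 0.3438427  -0.10881917  1.2056287 ] [-2.16258003  2.11846529 -0.19554928]
{'clock': 0.1, 'joints': array([-1.33208085,  0.47773452,  0.02234325,  1.55630597, -0.01150686,
        1.10931004, -0.0830732 ]), 'qvel': array([-0.00042137, -0.00269147,  0.00015046, -0.00170613,  0.00010919,
       -0.00033411, -0.00047588]), 'tau': array([ 4.04861552e-03, -5.97750092e+01,  1.61323719e+00, -2.81953758e+01,
        1.27860974e-02,  4.98802387e-03, -1.07003558e-06]), 'tcp_pos': array([0.22927269, 0.63434111, 0.24143117]), 'orientation': array([-5.41953258e-01, -3.09432047e+00,  2.54600488e-03]), 'contact_force': array([-0.71564818, -0.16101183, -0.82073639]), 'moment': array([-0.00859905, -0.00810569,  0.01161195]), 'gripper_force': 0.0, 'grip_width': 0.08537721376939193}
```

View pics/both.png

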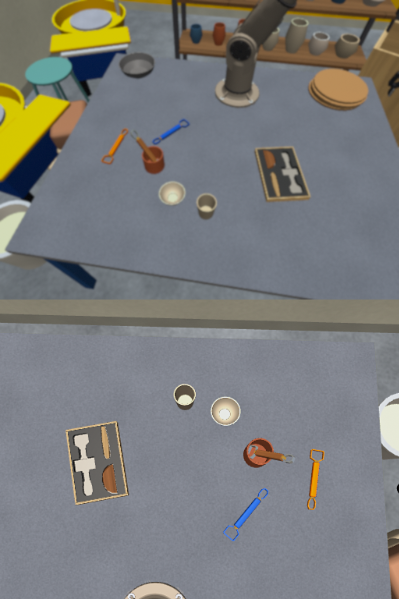

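The stacked picture shows the scene view above and the top view below. There are three double-ended tools in the top view: blue at about (316,273), orange (405,229), and the brown wooden one leaning in the crock at (345,198). Only the brown one has a wooden handle and stands in the crock, so it fits the description. The tray is at about (125,208). I'll confirm in a crop.

```bash
python3 - <<'E'
from h import *
f=load('t0');g=load('s0')
a=cv2.resize(f['frame'][170:226,305:385],None,fx=5,fy=5,interpolation=cv2.INTER_CUBIC) #400x280
c=cv2.resize(g['frame'][155:235,155:225],(280,320),interpolation=cv2.INTER_CUBIC) #x4 
b=cv2.resize(f['frame'][150:266,80:170],None,fx=4.4,fy=4.4,interpolation=cv2.INTER_CUBIC) #396x510
m=np.zeros((600,800,3),np.uint8);m[:280,:400]=a;m[280:600,:280]=c;m[:b.shape[0],404:404+b.shape[1]]=b[:,:396]
cv2.imwrite('pics/m1.png',m)
for n,f in(('t',f),('s',g)):
    P=cloud(f);ok=f['z_map']>0
    bx=(P[...,2]>.02)&ok&(P[...,2]<.3)
    print(n,np.median(P[...,2][150:250,180:230]) if n=='t' else '')
    if n=='t': print(pt(f,332,197),pt(f,125,208),pt(f,375,206), P[205:209:3,60:64:3])
E
```

```text
t -0.0008416760969727211
[ 0.52441113 -0.31985862  0.06560012] [0.49124313 0.20238972 0.0227124 ] [ 0.48918648 -0.39715999  0.17176641] [[[ 4.98764943e-01  3.78401985e-01 -3.41245737e-03]
  [ 4.98547970e-01  3.69449892e-01 -4.20678606e-04]]

 [[ 4.90568634e-01  3.76616372e-01 -6.99164121e-04]
  [ 4.90441819e-01  3.67926059e-01  1.70070751e-03]]]
s
```

View pics/m1.png

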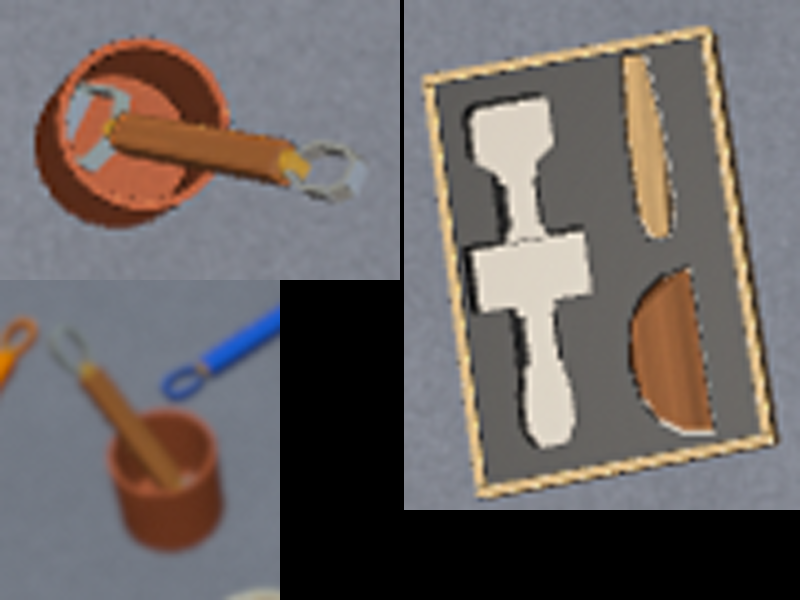

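Crop: the brown wooden tool leans in the crock, narrow head up, pointing right in the image (world -y). The blue and orange ones lie elsewhere. The tray's empty cut-out has its wide end at the top (crop 512,130), its narrow end at (548,420), the notch at (530,272), and frame corners at (427,78), (711,30), (773,440), (480,492).

```bash
python3 - <<'E'
from h import *
f=load('t0');g=load('s0')
px=lambda x,y:(80+(x-404)/4.4-.4,150+y/4.4-.4)
C=np.array([pt(f,*px(*c),.026) for c in((427,78),(711,30),(773,440),(480,492))])
print('corners',C.round(4).tolist(),[np.linalg.norm(C[i]-C[i-1]).round(4) for i in range(4)])
cen=C.mean(0); xa=(C[0]+C[1]-C[2]-C[3]);xa/=np.linalg.norm(xa);ya=np.array([-xa[1],xa[0],0])
print('yaw',np.degrees(np.arctan2(xa[1],xa[0])),'rec',cen+.04*ya)
for n,c in(('wide',(505,100)),('wideR',(548,98)),('wideL',(470,112)),('narrow',(550,447)),('notch',(530,272)),):
    print(n,pt(f,*px(*c),.01).round(4))
# tool & crock clouds
for n,F in(('t',f),('s',g)):
    P=cloud(F);ok=(F['z_map']>0)
    near=ok&(abs(P[...,0]-.5)<.12)&(P[...,1]<-.22)&(P[...,1]>-.46)
    q=P[near&(P[...,2]>.092)]
    c=q.mean(0);_,_,V=np.linalg.svd(q-c);d=V[0]*np.sign(V[0,2])
    print(n,len(q),'c',c.round(4),'d',d.round(3),'elev',np.degrees(np.arcsin(d[2])),'az',np.degrees(np.arctan2(d[1],d[0])),'top',q[q[:,2].argmax()].round(4),'t',((q-c)@d).max())
    rim=P[near&(abs(P[...,2]-.083)<.006)][:,:2]
    cc=cv2.minEnclosingCircle(rim.astype(np.float32)); print('rim',cc,len(rim))
E
```

```text
corners [[0.5943, 0.3116, 0.026], [0.627, 0.1473, 0.026], [0.3877, 0.0985, 0.026], [0.3552, 0.2627, 0.026]] [np.float64(0.244), np.float64(0.1675), np.float64(0.2442), np.float64(0.1673)]
yaw 11.544231906771177 rec [0.48302162 0.2442035  0.026     ]
wide [0.5854 0.2702 0.01  ]
wideR [0.5872 0.2449 0.01  ]
wideL [0.5776 0.2903 0.01  ]
narrow [0.3817 0.2294 0.01  ]
notch [0.483  0.2481 0.01  ]
t 302 c [ 0.504  -0.3695  0.1343] d [-0.254 -0.59   0.767] elev 50.048431885334544 az -113.25730901054084 top [ 0.4976 -0.3983  0.1767] t 0.05155365492995579
rim ((0.5282896161079407, -0.31945377588272095), 0.04317645728588104) 253
s 211 c [ 0.5098 -0.3654  0.1312] d [-0.277 -0.57   0.773] elev 50.65200998767481 az -115.8827887731288 top [ 0.4947 -0.3912  0.1765] t 0.05386303859343345
rim ((0.5300053358078003, -0.3141649067401886), 0.044561874121427536) 183
```

The brown tool is confirmed as the target. Numbers agree with the sizes given: crock centre is about (0.529, -0.317), lean azimuth about -114.5° (tip z 0.176 against 0.174 predicted), and recess about (0.483, 0.244) with yaw 11.5°. I'll move over the tray first for a close look, then on to the crock.

Request:
send_rows(
  deltas=[
    {"dx":35,"dy":-35,"dz":15,"rz":-7},
    {"dx":65,"dy":-65,"dz":30,"rz":-14},
    {"dx":95,"dy":-95,"dz":45,"rz":-21},
    {"dx":125,"dy":-130,"dz":60,"rz":-28},
    {"dx":155,"dy":-165,"dz":75,"rz":-35},
  ],
)

```text
$.deltas[0]: bad value
```

Request:
send_rows(
  deltas=[
    {"dx":25,"dy":-40,"dz":10,"rz":-7},
    {"dx":50,"dy":-80,"dz":20,"rz":-8},
    {"dx":75,"dy":-120,"dz":30,"rz":-8},
    {"dx":100,"dy":-160,"dz":40,"rz":-8},
    {"dx":120,"dy":-195,"dz":50,"rz":-8},
  ],
)

```text
$.deltas[0]: bad value
```

Request:
send_rows(
  deltas=[
    {"dx":0,"dy":0,"dz":0},
    {"dx":0,"dy":0,"dz":0},
  ],
)

```text
$.deltas[0]: bad value
```

```bash
cat >> h.py <<'E'
def go(p,g,y):  # deltas (mm, deg) to put TCP at p with fingers along g, closing line along y
    o=r.get_obs(); z=np.array(g)/np.linalg.norm(g); y=np.array(y,float); y-=z*(y@z); y/=np.linalg.norm(y)
    C=R.from_rotvec(o['orientation'])
    best=None
    for s in(1,-1):
        T=R.from_matrix(np.stack([np.cross(s*y,z),s*y,z],1)); d=(T*C.inv()).as_rotvec(degrees=True)
        print('  go',((np.array(p)-o['tcp_pos'])*1e3).round(1),'rot',d.round(1),'|',np.linalg.norm(d).round(1))
def st():
    o=r.get_obs(); M=R.from_rotvec(o['orientation']).as_matrix()
    print('t',round(o['clock'],2),'tcp',o['tcp_pos'].round(4),'y',M[:,1].round(3),'z',M[:,2].round(3),'q',np.array(o['joints']).round(2),'F',o['contact_force'].round(1),'w',round(o['grip_width']*1e3,1),'gf',round(o['gripper_force'],1))
def hor(a): return np.array([np.cos(np.radians(a)),np.sin(np.radians(a)),0])
E
python3 - <<'E'
from h import *
st(); f=grab('wrist','w0'); print(f['xyz'],f['orientation'],f['vertical_fov'])
big(f,0,0,512,384,1.56,'w0b')
h=hor(-114.5); p=np.array([.529,-.317,0])+h*.054+[0,0,.122]
for t in(40,54):
    g=np.sin(np.radians(t))*h-np.array([0,0,np.cos(np.radians(t))]); print(t,p,p-.1*g); go(p-.1*g,g,hor(-24.5))
E
```

```text
t 0.1 tcp [0.2293 0.6343 0.2414] y [ 0.34   0.94  -0.002] z [-0.    -0.002 -1.   ] q [-1.33  0.48  0.02  1.56 -0.01  1.11 -0.08] F [-0.7 -0.2 -0.8] w 85.4 gf 0.0
[0.15904564 0.66027785 0.37336479] [2.36348699 1.65907586 0.24733453] 59.08520197085815
40 [ 0.50660656 -0.36613791  0.122     ] [ 0.53326253 -0.30764673  0.19860444]
  go [ 304.  -942.1  -42.9] rot [-41.2 -17.4 -90.4] | 100.8
  go [ 304.  -942.1  -42.9] rot [-16.9  40.4  81.6] | 92.6
54 [ 0.50660656 -0.36613791  0.122     ] [ 0.54015595 -0.2925205   0.18077853]
  go [ 310.9 -926.9  -60.8] rot [-55.4 -23.4 -86.8] | 105.6
  go [ 310.9 -926.9  -60.8] rot [-22.8  54.4  78.4] | 98.1
```

View pics/w0b.png

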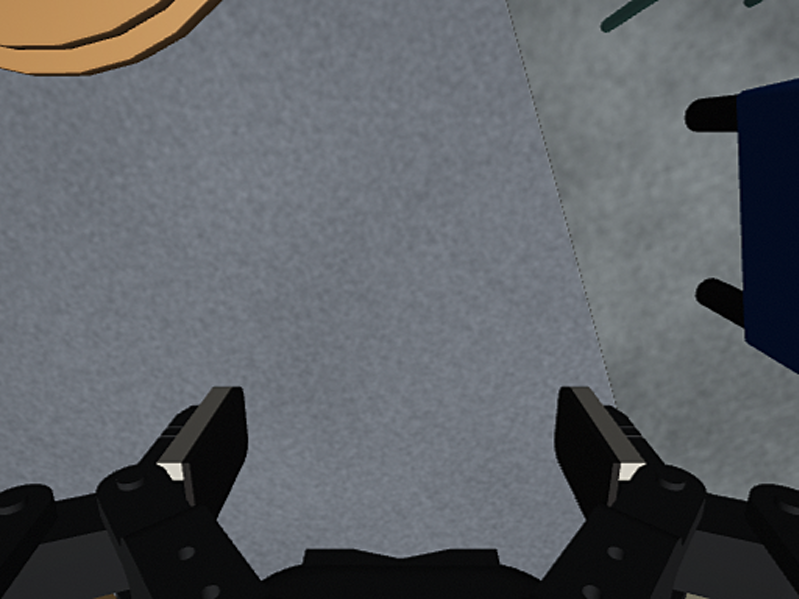

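The picture shows only the bench and the open fingers: the moves were refused because the rows lacked some keys. Resending with all six keys.

Request:
send_rows(
  deltas=[
    {"dx":35,"dy":-35,"dz":15,"rx":0,"ry":0,"rz":-7},
    {"dx":65,"dy":-65,"dz":30,"rx":0,"ry":0,"rz":-14},
    {"dx":95,"dy":-95,"dz":45,"rx":0,"ry":0,"rz":-21},
    {"dx":125,"dy":-130,"dz":60,"rx":0,"ry":0,"rz":-28},
    {"dx":155,"dy":-165,"dz":75,"rx":0,"ry":0,"rz":-35},
  ],
)

```text
clock: 0.57
tcp_pos: [0.3666, 0.4899, 0.3083]
orientation: [-1.456, -2.784, 0.0]
contact_force: [1.5, 0.4, 0.5]
grip_width: 0.0852
gripper_force: 0.0
```

Request:
send_rows(
  deltas=[
    {"dx":25,"dy":-40,"dz":10,"rx":0,"ry":0,"rz":-7},
    {"dx":50,"dy":-80,"dz":20,"rx":0,"ry":0,"rz":-8},
    {"dx":75,"dy":-120,"dz":30,"rx":0,"ry":0,"rz":-8},
    {"dx":100,"dy":-160,"dz":40,"rx":0,"ry":0,"rz":-8},
    {"dx":120,"dy":-195,"dz":50,"rx":0,"ry":0,"rz":-8},
  ],
)

```text
clock: 0.98
tcp_pos: [0.4732, 0.3164, 0.3521]
orientation: [-1.638, -2.68, 0.001]
contact_force: [-0.2, 0.2, 0.5]
grip_width: 0.0853
gripper_force: 0.0
```

Request:
send_rows(
  deltas=[
    {"dx":0,"dy":0,"dz":0,"rx":0,"ry":0,"rz":0},
    {"dx":0,"dy":0,"dz":0,"rx":0,"ry":0,"rz":0},
  ],
)

```text
clock: 1.15
tcp_pos: [0.4745, 0.3155, 0.3527]
orientation: [1.646, 2.675, 0.002]
contact_force: [-0.2, 0.8, -0.2]
grip_width: 0.0855
gripper_force: 0.0
```

```bash
python3 - <<'E'
from h import *
st(); f=grab('wrist','w1'); print(f['xyz'],f['orientation'])
big(f,0,0,512,384,1.56,'w1b')
h=hor(-114.5); p=np.array([.529,-.317,0])+h*.054+[0,0,.122]
for t in(40,54):
    g=np.sin(np.radians(t))*h-np.array([0,0,np.cos(np.radians(t))]); print(t,p,p-.1*g); go(p-.1*g,g,hor(-24.5))
E
```

```text
t 1.15 tcp [0.4745 0.3155 0.3527] y [0.893 0.45  0.001] z [ 0.001  0.001 -1.   ] q [-0.97  0.22  0.33  1.69 -0.07  1.25 -0.16] F [-0.2  0.8 -0.2] w 85.5 gf 0.0
[0.44053807 0.3823003  0.48468415] [2.77481223 0.65972406 0.10215208]
40 [ 0.50660656 -0.36613791  0.122     ] [ 0.53326253 -0.30764673  0.19860444]
  go [  60.3 -625.4 -153.4] rot [-41.4  -0.9 -49.3] | 64.4
  go [  60.3 -625.4 -153.4] rot [ -1.1  49.3 122.2] | 131.8
54 [ 0.50660656 -0.36613791  0.122     ] [ 0.54015595 -0.2925205   0.18077853]
  go [  67.2 -610.2 -171.3] rot [-55.8  -1.2 -47.5] | 73.3
  go [  67.2 -610.2 -171.3] rot [ -1.5  66.2 117. ] | 134.4
```

View pics/w1b.png

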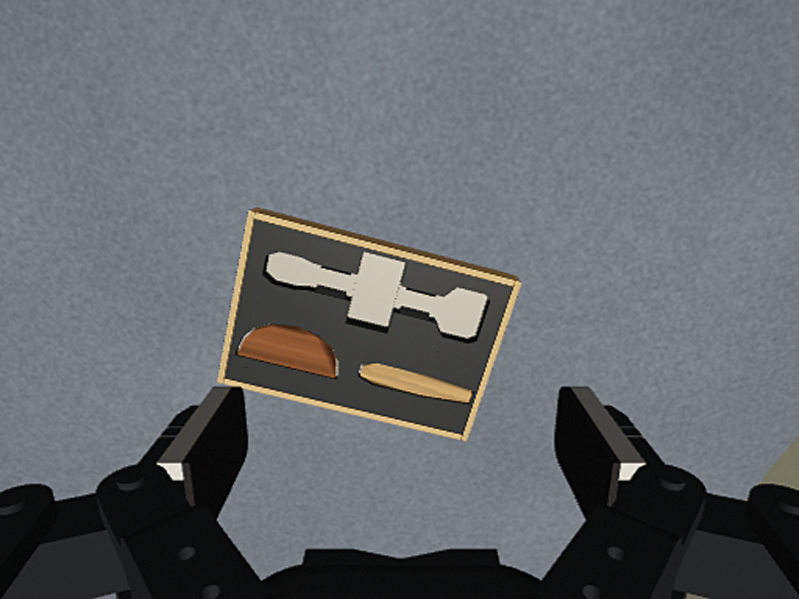

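The wrist view shows the tray fully: frame corners at (250,213), (520,283), (465,439), (221,381) (enlarged ×1.56), with the wide end at the right (465,312). I'll compute the tray pose while moving on to the crock with the tilted approach.

Request:
send_rows(
  deltas=[
    {"dx":10,"dy":-40,"dz":0,"rx":-5.3,"ry":0,"rz":-4.5},
    {"dx":20,"dy":-80,"dz":0,"rx":-10.6,"ry":0,"rz":-9},
    {"dx":30,"dy":-120,"dz":0,"rx":-15.9,"ry":-0.3,"rz":-13.5},
    {"dx":40,"dy":-160,"dz":0,"rx":-21.2,"ry":-0.5,"rz":-18},
    {"dx":50,"dy":-200,"dz":0,"rx":-26.5,"ry":-0.6,"rz":-22.5},
  ],
)

```text
clock: 1.62
tcp_pos: [0.5223, 0.1194, 0.3519]
orientation: [1.93, 2.079, -0.562]
contact_force: [0.7, 0.3, -0.5]
grip_width: 0.0858
gripper_force: 0.0
```

Request:
send_rows(
  deltas=[
    {"dx":5,"dy":-40,"dz":0,"rx":-5.3,"ry":0,"rz":-4.5},
    {"dx":10,"dy":-80,"dz":0,"rx":-10.6,"ry":0,"rz":-9},
    {"dx":15,"dy":-120,"dz":0,"rx":-15.9,"ry":-0.3,"rz":-13.5},
    {"dx":20,"dy":-160,"dz":0,"rx":-21.2,"ry":-0.5,"rz":-18},
    {"dx":25,"dy":-200,"dz":0,"rx":-26.5,"ry":-0.6,"rz":-22.5},
  ],
)

```text
clock: 2.03
tcp_pos: [0.5482, -0.0802, 0.3512]
orientation: [2.035, 1.395, -1.005]
contact_force: [1.4, 0.3, -0.1]
grip_width: 0.0853
gripper_force: 0.0
```

```bash
python3 - <<'E'
from h import *
f=load('w1')
C=np.array([pt(f,x/1.56-.2,y/1.56-.2,.026) for x,y in((250,213),(520,283),(465,439),(221,381))])
print(C.round(4).tolist(),[np.linalg.norm(C[i]-C[i-1]).round(4) for i in range(4)])
cen=C.mean(0); xa=C[1]+C[2]-C[0]-C[3];xa/=np.linalg.norm(xa);ya=np.array([-xa[1],xa[0],0])
print('yaw',np.degrees(np.arctan2(xa[1],xa[0])),'rec',cen+.04*ya)
for c in((265,264),(487,318)): print(pt(f,c[0]/1.56-.2,c[1]/1.56-.2,.024).round(4))
st()
h=hor(-114.5); p=np.array([.529,-.317,0])+h*.054+[0,0,.122]
for t in(54,):
    g=np.sin(np.radians(t))*h-np.array([0,0,np.cos(np.radians(t))]); print(t,p,p-.1*g); go(p-.1*g,g,hor(-24.5))
E
```

```text
[[0.3548, 0.265, 0.026], [0.5958, 0.3159, 0.026], [0.6289, 0.1528, 0.026], [0.3903, 0.1036, 0.026]] [np.float64(0.1652), np.float64(0.2463), np.float64(0.1664), np.float64(0.2436)]
yaw 11.787332073696152 rec [0.48427977 0.24846996 0.026     ]
[0.3835 0.2281 0.024 ]
[0.5864 0.2728 0.024 ]
t 2.03 tcp [ 0.5482 -0.0802  0.3512] y [ 0.928 -0.371 -0.022] z [-0.304 -0.724 -0.619] q [-0.79  0.54  0.68  1.64  0.43  1.56 -0.58] F [ 1.4  0.3 -0.1] w 85.3 gf 0.0
54 [ 0.50660656 -0.36613791  0.122     ] [ 0.54015595 -0.2925205   0.18077853]
  go [  -8.1 -212.3 -170.4] rot [-2.6 -0.2 -2.7] | 3.8
  go [  -8.1 -212.3 -170.4] rot [ 56.6 129.6 107. ] | 177.4
```

Request:
send_rows(
  deltas=[
    {"dx":-2,"dy":-30,"dz":-20,"rx":-2.6,"ry":0,"rz":-2.7},
    {"dx":-4,"dy":-60,"dz":-40,"rx":-2.6,"ry":0,"rz":-2.7},
    {"dx":-6,"dy":-100,"dz":-65,"rx":-2.6,"ry":0,"rz":-2.7},
    {"dx":-8,"dy":-140,"dz":-90,"rx":-2.6,"ry":0,"rz":-2.7},
    {"dx":-8,"dy":-170,"dz":-120,"rx":-2.6,"ry":0,"rz":-2.7},
  ],
)

```text
clock: 2.45
tcp_pos: [0.5402, -0.2432, 0.2385]
orientation: [2.046, 1.321, -1.044]
contact_force: [0.6, 0.5, 1.1]
grip_width: 0.0854
gripper_force: 0.0
```

Request:
send_rows(
  deltas=[
    {"dx":0,"dy":-20,"dz":-25,"rx":0,"ry":0,"rz":0},
    {"dx":0,"dy":-30,"dz":-40,"rx":0,"ry":0,"rz":0},
    {"dx":0,"dy":-30,"dz":-40,"rx":0,"ry":0,"rz":0},
  ],
)

```text
clock: 2.7
tcp_pos: [0.5376, -0.2733, 0.1961]
orientation: [2.047, 1.32, -1.053]
contact_force: [-1.9, 0.5, -0.3]
grip_width: 0.0855
gripper_force: 0.0
```

```bash
python3 - <<'E'
from h import *
st(); f=grab('wrist','w2')
big(f,0,0,512,384,1.56,'w2b')
P=cloud(f);ok=(f['z_map']>0)
near=ok&(np.linalg.norm(P[...,:2]-[.507,-.366],axis=-1)<.07)
q=P[near&(P[...,2]>.10)]
b=f['frame'].astype(int); brown=near&(P[...,2]>.095)&(b[...,2]-b[...,0]>40)
q=P[brown];c=q.mean(0);_,_,V=np.linalg.svd(q-c);d=V[0]*np.sign(V[0,2])
print(len(q),c,d,np.degrees(np.arcsin(d[2])),np.degrees(np.arctan2(d[1],d[0])),((q-c)@d).min(),((q-c)@d).max())
v,u=np.nonzero(brown);print(u.min(),u.max(),v.min(),v.max())
E
```

```text
t 2.7 tcp [ 0.5376 -0.2733  0.1961] y [ 0.909 -0.417 -0.01 ] z [-0.343 -0.733 -0.587] q [-0.5   0.75  0.69  1.79  0.48  1.14 -0.6 ] F [-1.9  0.5 -0.3] w 85.5 gf 0.0
2069 [ 0.51239045 -0.35478596  0.11890293] [-0.24638031 -0.54900751  0.7986786 ] 53.0041022726067 -114.16930395334897 -0.030421973020252492 0.047527213639549704
257 287 131 225
```

View pics/w2b.png

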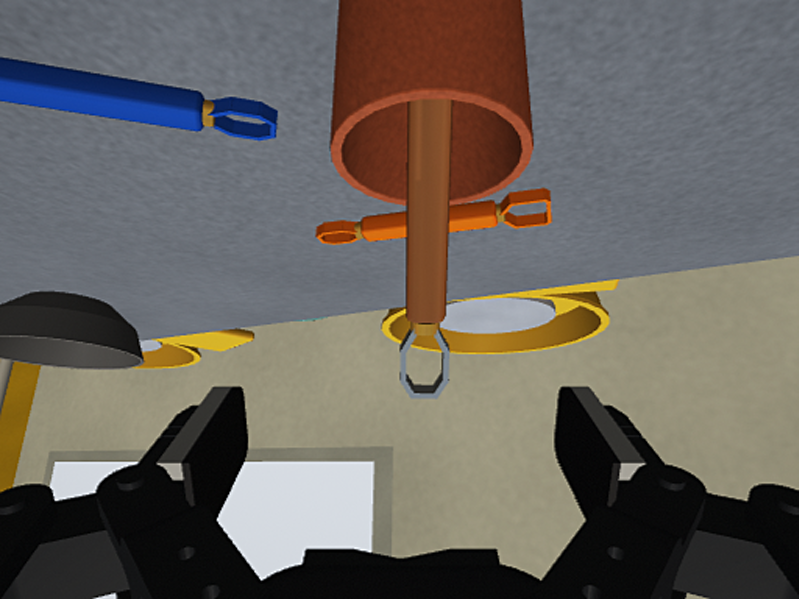

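The wrist view looks along the tool: the brown handle runs from (428,100) in the crock to (427,320), with the narrow loop ending at (425,398). The gripper's midline is at about x=400, so it needs about 11 mm sideways. The fit gives elevation 53° and azimuth -114°, matching the given lean.

Request:
send_rows(
  deltas=[
    {"dx":0,"dy":-27,"dz":-10,"rx":0,"ry":0,"rz":0},
    {"dx":-12,"dy":-54,"dz":-24,"rx":0,"ry":0,"rz":0},
    {"dx":-22,"dy":-76,"dz":-42,"rx":0,"ry":0,"rz":0},
    {"dx":-33,"dy":-98,"dz":-60,"rx":0,"ry":0,"rz":0},
    {"dx":-33,"dy":-98,"dz":-60,"rx":0,"ry":0,"rz":0},
  ],
)

```text
clock: 3.17
tcp_pos: [0.5033, -0.3725, 0.1387]
orientation: [2.049, 1.316, -1.052]
contact_force: [-0.9, -0.0, 0.7]
grip_width: 0.0855
gripper_force: 0.0
```

Request:
send_rows(
  deltas=[
    {"dx":0,"dy":0,"dz":0,"rx":0,"ry":0,"rz":0},
  ],
  jaw=40,
  newtons=60,
)

```text
clock: 3.25
tcp_pos: [0.5069, -0.3702, 0.1398]
orientation: [2.048, 1.319, -1.046]
contact_force: [0.7, 0.4, 0.7]
grip_width: 0.0753
gripper_force: 0.0
```

```bash
python3 - <<'E'
from h import *
st(); f=grab('wrist','w3')
big(f,100,100,412,384,1.9,'w3b')
E
```

```text
t 3.25 tcp [ 0.5069 -0.3702  0.1398] y [ 0.909 -0.416 -0.005] z [-0.339 -0.734 -0.589] q [-0.36  0.83  0.7   1.85  0.54  0.92 -0.61] F [0.7 0.4 0.7] w 75.3 gf 0.0
```

View pics/w3b.png

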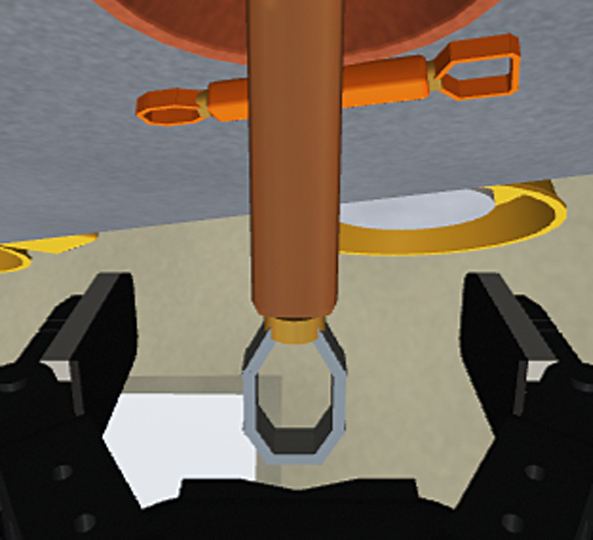

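The handle is centred between the fingers (crop x=295). I'll check where the handle end (crop 295,310) lies relative to the pads.

```bash
python3 - <<'E'
from h import *
f=load('w3'); o=r.get_obs(); M=R.from_rotvec(o['orientation']).as_matrix()
for y in(150,250,285,298,430): 
    p=pt(f,100+295/1.9,100+y/1.9); print(y,p.round(4),'in tcp frame mm',((p-o['tcp_pos'])@M*1e3).round(1))
fl,K,c=cam(f);print((c-o['tcp_pos'])@M)
E
```

```text
150 [ 0.5159 -0.3478  0.1095] in tcp frame mm [38.1 -2.  -0.3]
250 [ 0.5102 -0.3605  0.1278] in tcp frame mm [15.  -2.1  0.2]
285 [ 0.5083 -0.3647  0.1348] in tcp frame mm [ 6.7 -2.1 -0.3]
298 [ 0.5076 -0.3663  0.1375] in tcp frame mm [ 3.5 -2.1 -0.4]
430 [ 0.492  -0.4004  0.167 ] in tcp frame mm [-42.5  -2.3  12.4]
[ 0.07389699 -0.00113184 -0.13070196]
```

Request:
send_rows(
  deltas=[
    {"dx":2.5,"dy":10.5,"dz":-19.5,"rx":0,"ry":0,"rz":0},
    {"dx":2.5,"dy":10.5,"dz":-19.5,"rx":0,"ry":0,"rz":0},
  ],
)

```text
clock: 3.47
tcp_pos: [0.5124, -0.3559, 0.1179]
orientation: [2.045, 1.326, -1.04]
contact_force: [0.2, 1.8, -0.8]
grip_width: 0.0437
gripper_force: 0.0
```

Request:
send_rows(
  deltas=[
    {"dx":0,"dy":0,"dz":0,"rx":0,"ry":0,"rz":0},
    {"dx":0,"dy":0,"dz":0,"rx":0,"ry":0,"rz":0},
    {"dx":0,"dy":0,"dz":0,"rx":0,"ry":0,"rz":0},
    {"dx":0,"dy":0,"dz":0,"rx":0,"ry":0,"rz":0},
    {"dx":0,"dy":0,"dz":0,"rx":0,"ry":0,"rz":0},
  ],
  jaw=10,
  newtons=60,
)

```text
clock: 3.88
tcp_pos: [0.5102, -0.3603, 0.1209]
orientation: [2.048, 1.318, -1.043]
contact_force: [1.7, 3.2, 3.9]
grip_width: 0.0186
gripper_force: 61.9
```

```bash
python3 - <<'E'
from h import *
st()
E
```

```text
t 3.88 tcp [ 0.5102 -0.3603  0.1209] y [ 0.91  -0.415 -0.003] z [-0.337 -0.734 -0.59 ] q [-0.37  0.86  0.69  1.85  0.52  0.91 -0.63] F [1.7 3.2 3.9] w 18.6 gf 61.9
```

Request:
send_rows(
  deltas=[
    {"dx":0,"dy":0,"dz":12,"rx":0,"ry":0,"rz":0},
    {"dx":0,"dy":0,"dz":30,"rx":0,"ry":0,"rz":0},
    {"dx":0,"dy":0,"dz":52,"rx":0,"ry":0,"rz":0},
    {"dx":0,"dy":0,"dz":76,"rx":0,"ry":0,"rz":0},
    {"dx":0,"dy":0,"dz":100,"rx":0,"ry":0,"rz":0},
  ],
)

```text
clock: 4.3
tcp_pos: [0.5079, -0.3614, 0.2221]
orientation: [2.049, 1.316, -1.048]
contact_force: [0.9, -0.4, -0.8]
grip_width: 0.0184
gripper_force: 61.2
```

Request:
send_rows(
  deltas=[
    {"dx":0,"dy":0,"dz":25,"rx":0,"ry":0,"rz":0},
    {"dx":0,"dy":0,"dz":50,"rx":0,"ry":0,"rz":0},
    {"dx":0,"dy":0,"dz":60,"rx":0,"ry":0,"rz":0},
    {"dx":0,"dy":0,"dz":60,"rx":0,"ry":0,"rz":0},
  ],
)

```text
clock: 4.63
tcp_pos: [0.509, -0.3618, 0.283]
orientation: [2.05, 1.314, -1.042]
contact_force: [-0.1, 0.1, -0.5]
grip_width: 0.0188
gripper_force: 61.2
```

```bash
python3 - <<'E'
from h import *
st(); f=grab('top','t1'); w=grab('wrist','w4')
m=np.hstack([cv2.resize(f['frame'][100:300,180:440],(400,308)),cv2.resize(w['frame'],(400,300))[:,:].copy() if 0 else cv2.resize(w['frame'],(400,308))])
cv2.imwrite('pics/m2.png',m)
go([.52,-.08,.20],[0,0,-1],hor(11.7-90)); go([.52,-.08,.20],[0,0,-1],hor(65.5-90))
E
```

```text
t 4.63 tcp [ 0.509  -0.3618  0.283 ] y [ 0.908 -0.418 -0.   ] z [-0.338 -0.733 -0.59 ] q [-0.43  0.61  0.77  1.79  0.57  1.13 -0.47] F [-0.1  0.1 -0.5] w 18.8 gf 61.2
  go [ 11.4 280.5 -79.7] rot [ 34.5 -43.8 -49.7] | 74.7
  go [ 11.4 280.5 -79.7] rot [ 51.5  40.6 115.1] | 132.4
  go [ 11.4 280.5 -79.7] rot [ 48.9 -22.6   0. ] | 53.9
  go [ 11.4 280.5 -79.7] rot [ -34.3  -74.  -160.5] | 180.0
```

View pics/m2.png

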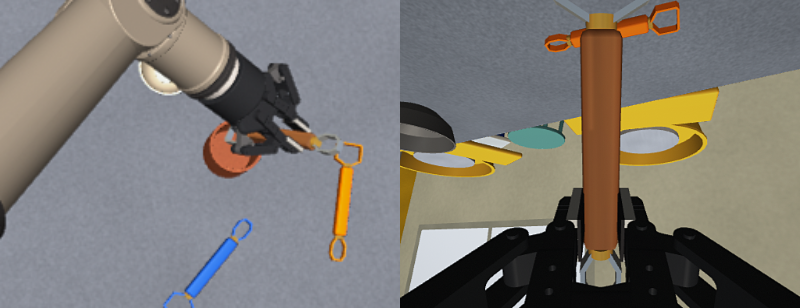

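The tool is out of the crock and held by the handle near the narrow head; the crock stands where it was at (232,150) in the left panel. Next: swing it over to free bench near (0.50, -0.01), levelling it and turning it towards the tray's heading.

Request:
send_rows(
  deltas=[
    {"dx":-4,"dy":30,"dz":0,"rx":3.2,"ry":-4.1,"rz":-4.65},
    {"dx":-8,"dy":60,"dz":0,"rx":6.4,"ry":-8.2,"rz":-9.3},
    {"dx":-12,"dy":90,"dz":0,"rx":9.6,"ry":-12.3,"rz":-13.95},
    {"dx":-16,"dy":120,"dz":0,"rx":12.8,"ry":-16.4,"rz":-18.6},
    {"dx":-20,"dy":150,"dz":0,"rx":16,"ry":-20.5,"rz":-23.25},
  ],
)

```text
clock: 5.15
tcp_pos: [0.4888, -0.2086, 0.2788]
orientation: [2.644, 0.923, -0.623]
contact_force: [-0.2, -0.2, -1.6]
grip_width: 0.0183
gripper_force: 61.2
```

Request:
send_rows(
  deltas=[
    {"dx":-4,"dy":30,"dz":0,"rx":3.2,"ry":-4.1,"rz":-4.65},
    {"dx":-8,"dy":60,"dz":0,"rx":6.4,"ry":-8.2,"rz":-9.3},
    {"dx":-12,"dy":90,"dz":-10,"rx":9.6,"ry":-12.3,"rz":-13.95},
    {"dx":-16,"dy":120,"dz":-25,"rx":12.8,"ry":-16.4,"rz":-18.6},
    {"dx":-20,"dy":150,"dz":-40,"rx":16,"ry":-20.5,"rz":-23.25},
  ],
)

```text
clock: 5.57
tcp_pos: [0.4687, -0.0593, 0.2389]
orientation: [3.079, 0.391, -0.085]
contact_force: [1.1, 0.5, -1.0]
grip_width: 0.0183
gripper_force: 61.2
```

```bash
python3 - <<'E'
from h import *
st(); go([.465,-.017,.10],[0,0,-1],hor(11.7-90))
E
```

```text
t 5.57 tcp [ 0.4687 -0.0593  0.2389] y [ 0.251 -0.968  0.029] z [-0.05  -0.043 -0.998] q [-0.68  0.2   0.75  2.04 -0.1   1.01 -1.2 ] F [ 1.1  0.5 -1. ] w 18.3 gf 61.2
  go [  -3.7   42.3 -138.9] rot [ 2.4 -2.9 -2.8] | 4.7
  go [  -3.7   42.3 -138.9] rot [  4.5   3.7 177.1] | 177.2
```

Request:
send_rows(
  deltas=[
    {"dx":-4,"dy":25,"dz":-35,"rx":2.4,"ry":-2.9,"rz":-2.8},
    {"dx":-4,"dy":42,"dz":-75,"rx":2.4,"ry":-2.9,"rz":-2.8},
    {"dx":-4,"dy":42,"dz":-115,"rx":2.4,"ry":-2.9,"rz":-2.8},
    {"dx":-4,"dy":42,"dz":-155,"rx":2.4,"ry":-2.9,"rz":-2.8},
    {"dx":-4,"dy":42,"dz":-185,"rx":2.4,"ry":-2.9,"rz":-2.8},
  ],
)

```text
clock: 5.98
tcp_pos: [0.462, -0.0183, 0.0511]
orientation: [3.121, 0.329, -0.012]
contact_force: [-0.2, 1.3, -1.2]
grip_width: 0.0184
gripper_force: 61.2
```

Request:
send_rows(
  deltas=[
    {"dx":0,"dy":0,"dz":-10,"rx":0,"ry":0,"rz":0},
    {"dx":0,"dy":0,"dz":-20,"rx":0,"ry":0,"rz":0},
    {"dx":0,"dy":0,"dz":-28,"rx":0,"ry":0,"rz":0},
    {"dx":0,"dy":0,"dz":-32,"rx":0,"ry":0,"rz":0},
    {"dx":0,"dy":0,"dz":-34,"rx":0,"ry":0,"rz":0},
  ],
)

```text
clock: 6.4
tcp_pos: [0.466, -0.0185, 0.0217]
orientation: [3.123, 0.328, -0.0]
contact_force: [0.6, 0.2, -0.5]
grip_width: 0.0186
gripper_force: 61.2
```

```bash
python3 - <<'E'
from h import *
st(); f=grab('wrist','w5'); P=cloud(f); b=f['frame'].astype(int)
br=(f['z_map']>0)&(b[...,2]-b[...,0]>40)&(P[...,2]<.05)&(P[...,0]>.48)
q=P[br];c=q.mean(0);_,_,V=np.linalg.svd(q-c);d=V[0]*np.sign(V[0,0]);print(len(q),c,d,np.degrees(np.arcsin(d[2])))
E
```

```text
t 6.4 tcp [ 0.466  -0.0185  0.0217] y [ 0.208 -0.978  0.002] z [ 0.    -0.002 -1.   ] q [-0.47  0.55  0.46  2.22 -0.52  0.48 -0.95] F [ 0.6  0.2 -0.5] w 18.6 gf 61.2
10538 [ 0.52269233 -0.00618339  0.02348848] [ 0.9774311   0.21003122 -0.02270087] -1.300775846411544
```

Request:
send_rows(
  deltas=[
    {"dx":0,"dy":0,"dz":-2,"rx":0,"ry":0,"rz":0},
    {"dx":0,"dy":0,"dz":-4,"rx":0,"ry":0,"rz":0},
    {"dx":0,"dy":0,"dz":-5,"rx":0,"ry":0,"rz":0},
    {"dx":0,"dy":0,"dz":-5,"rx":0,"ry":0,"rz":0},
  ],
)

```text
clock: 6.78
tcp_pos: [0.4654, -0.0184, 0.0165]
orientation: [3.123, 0.328, -0.002]
contact_force: [0.0, -0.6, -0.1]
grip_width: 0.0184
gripper_force: 61.2
```

Request:
send_rows(
  deltas=[
    {"dx":0,"dy":0,"dz":0,"rx":0,"ry":0,"rz":0},
    {"dx":0,"dy":0,"dz":0,"rx":0,"ry":0,"rz":0},
    {"dx":0,"dy":0,"dz":0,"rx":0,"ry":0,"rz":0},
    {"dx":0,"dy":0,"dz":0,"rx":0,"ry":0,"rz":0},
    {"dx":0,"dy":0,"dz":0,"rx":0,"ry":0,"rz":0},
  ],
  jaw=60,
)

```text
clock: 7.2
tcp_pos: [0.4653, -0.0185, 0.0163]
orientation: [3.123, 0.328, -0.002]
contact_force: [-0.5, 0.7, 0.2]
grip_width: 0.0599
gripper_force: 0.0
```

Request:
send_rows(
  deltas=[
    {"dx":0,"dy":0,"dz":20,"rx":0,"ry":0,"rz":0},
    {"dx":0,"dy":0,"dz":55,"rx":0,"ry":0,"rz":0},
    {"dx":0,"dy":0,"dz":80,"rx":0,"ry":0,"rz":0},
    {"dx":0,"dy":0,"dz":80,"rx":0,"ry":0,"rz":0},
    {"dx":0,"dy":0,"dz":80,"rx":0,"ry":0,"rz":0},
  ],
)

```text
clock: 7.62
tcp_pos: [0.4662, -0.0181, 0.0974]
orientation: [3.123, 0.328, 0.002]
contact_force: [0.2, 0.2, -1.3]
grip_width: 0.0601
gripper_force: 0.0
```

```bash
cat >> h.py <<'E'
def tool(f):
    P=cloud(f); b=f['frame'].astype(int)
    br=((f['z_map']>0)&(b[...,2]-b[...,0]>45)&(P[...,2]>.006)&(P[...,2]<.04)&(P[...,0]>.35)&(P[...,1]<.08)).astype(np.uint8)
    n,l,s,_=cv2.connectedComponentsWithStats(br); l=l==1+s[1:,4].argmax()
    q=P[l];c=q.mean(0);d=np.linalg.svd(q-c,full_matrices=False)[2][0];d*=np.sign(d[0])
    t=(q-c)@d; t2=(q-c)@np.array([-d[1],d[0],0])
    lo,hi=np.percentile(t,[.5,99.5]); a,e=np.percentile(t2,[1,99])
    print('tool n',len(q),'mid',(c+d*(lo+hi)/2).round(4),'len',hi-lo,'wid',e-a,'az',np.degrees(np.arctan2(d[1],d[0])),'tilt',np.degrees(d[2]))
    return l
E
python3 - <<'E'
from h import *
st(); f=grab('wrist','w6'); tool(f); big(f,0,0,512,384,1.56,'w6b')
E
```

```text
t 7.62 tcp [ 0.4662 -0.0181  0.0974] y [ 0.208 -0.978  0.001] z [ 0.002 -0.001 -1.   ] q [-0.6   0.41  0.61  2.2  -0.39  0.64 -1.07] F [ 0.2  0.2 -1.3] w 60.1 gf 0.0
tool n 5796 mid [ 0.4981 -0.011   0.0177] len 0.12567366140295033 wid 0.018907402974725887 az 11.834723444507512 tilt -0.05001463095629155
```

View pics/w6b.png

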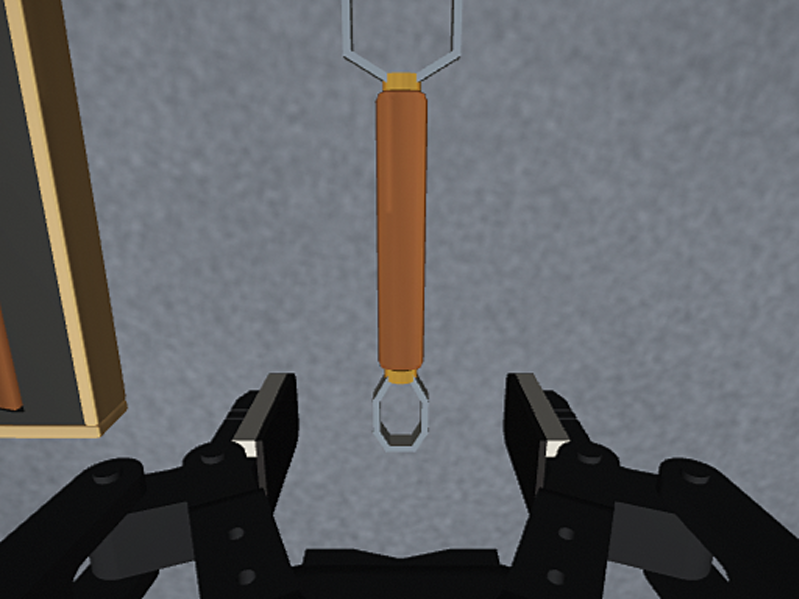

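The tool lies flat and free (top z 17.7 mm). Its handle runs from (401,92) to (401,370), with the wide head at the top (towards +x) and the narrow one at (401,448). Its mid is (0.498, -0.011), azimuth 11.8°. I'll take it afresh at the middle.

Request:
send_rows(
  deltas=[
    {"dx":30,"dy":7,"dz":-10,"rx":0,"ry":0,"rz":0},
    {"dx":32,"dy":7,"dz":-40,"rx":0,"ry":0,"rz":0},
    {"dx":32,"dy":7,"dz":-66,"rx":0,"ry":0,"rz":0},
    {"dx":32,"dy":7,"dz":-84,"rx":0,"ry":0,"rz":0},
    {"dx":32,"dy":7,"dz":-84,"rx":0,"ry":0,"rz":0},
  ],
)

```text
clock: 8.08
tcp_pos: [0.4938, -0.0116, 0.0082]
orientation: [3.122, 0.328, -0.015]
contact_force: [-0.8, -0.2, 0.7]
grip_width: 0.0603
gripper_force: 0.0
```

Request:
send_rows(
  deltas=[
    {"dx":0,"dy":0,"dz":0,"rx":0,"ry":0,"rz":0},
    {"dx":0,"dy":0,"dz":0,"rx":0,"ry":0,"rz":0},
    {"dx":0,"dy":0,"dz":0,"rx":0,"ry":0,"rz":0},
    {"dx":0,"dy":0,"dz":0,"rx":0,"ry":0,"rz":0},
    {"dx":0,"dy":0,"dz":0,"rx":0,"ry":0,"rz":0},
  ],
  jaw=10,
  newtons=70,
)

```text
clock: 8.5
tcp_pos: [0.498, -0.0116, 0.0135]
orientation: [3.123, 0.327, 0.001]
contact_force: [-2.3, -1.2, 6.6]
grip_width: 0.0182
gripper_force: 69.2
```

Request:
send_rows(
  deltas=[
    {"dx":0,"dy":0,"dz":20,"rx":0,"ry":0,"rz":0},
    {"dx":0,"dy":0,"dz":55,"rx":0,"ry":0,"rz":0},
    {"dx":0,"dy":0,"dz":90,"rx":0,"ry":0,"rz":0},
    {"dx":0,"dy":0,"dz":120,"rx":0,"ry":0,"rz":0},
    {"dx":0,"dy":0,"dz":120,"rx":0,"ry":0,"rz":0},
  ],
)

```text
clock: 8.92
tcp_pos: [0.5006, -0.0116, 0.1377]
orientation: [3.124, 0.327, 0.012]
contact_force: [-0.5, -0.5, -0.7]
grip_width: 0.0184
gripper_force: 68.6
```

```bash
python3 - <<'E'
from h import *
st(); go([.4845,.2475,.13],[0,0,-1],hor(11.7-90))
E
```

```text
t 8.92 tcp [ 0.5006 -0.0116  0.1377] y [ 0.207 -0.978  0.001] z [ 0.008  0.    -1.   ] q [-0.64  0.39  0.67  2.1  -0.35  0.75 -1.11] F [-0.5 -0.5 -0.7] w 18.4 gf 68.6
  go [-16.1 259.1  -7.7] rot [-0.   0.5 -0.2] | 0.5
  go [-16.1 259.1  -7.7] rot [ -0.7  -0.  179.8] | 179.8
```

Request:
send_rows(
  deltas=[
    {"dx":-15,"dy":36,"dz":15,"rx":0,"ry":0,"rz":0},
    {"dx":-30,"dy":75,"dz":35,"rx":0,"ry":0,"rz":0},
    {"dx":-45,"dy":112,"dz":55,"rx":0,"ry":0,"rz":0},
    {"dx":-60,"dy":150,"dz":70,"rx":0,"ry":0,"rz":0},
    {"dx":-72,"dy":186,"dz":80,"rx":0,"ry":0,"rz":0},
  ],
)

```text
clock: 9.33
tcp_pos: [0.4265, 0.1692, 0.2116]
orientation: [3.124, 0.326, -0.001]
contact_force: [1.6, 0.7, -0.5]
grip_width: 0.0183
gripper_force: 68.6
```

Request:
send_rows(
  deltas=[
    {"dx":-15,"dy":30,"dz":10,"rx":0,"ry":0.5,"rz":0},
    {"dx":-28,"dy":56,"dz":20,"rx":0,"ry":0.5,"rz":0},
    {"dx":-28,"dy":56,"dz":20,"rx":0,"ry":0.5,"rz":0},
    {"dx":-28,"dy":56,"dz":20,"rx":0,"ry":0.5,"rz":0},
  ],
)

```text
clock: 9.67
tcp_pos: [0.3987, 0.2257, 0.2307]
orientation: [-3.123, -0.335, 0.015]
contact_force: [0.3, -1.1, -0.9]
grip_width: 0.0183
gripper_force: 68.7
```

```bash
python3 - <<'E'
from h import *
st(); f=grab('wrist','w7'); print(f['xyz']); big(f,0,0,512,384,1.56,'w7b')
E
```

```text
t 9.67 tcp [0.3987 0.2257 0.2307] y [ 0.212 -0.977 -0.001] z [-0.01  -0.001 -1.   ] q [-1.26  0.14  0.68  2.09 -0.12  0.95 -1.87] F [ 0.3 -1.1 -0.9] w 18.3 gf 68.7
[0.47241645 0.2420428  0.36194273]
```

View pics/w7b.png

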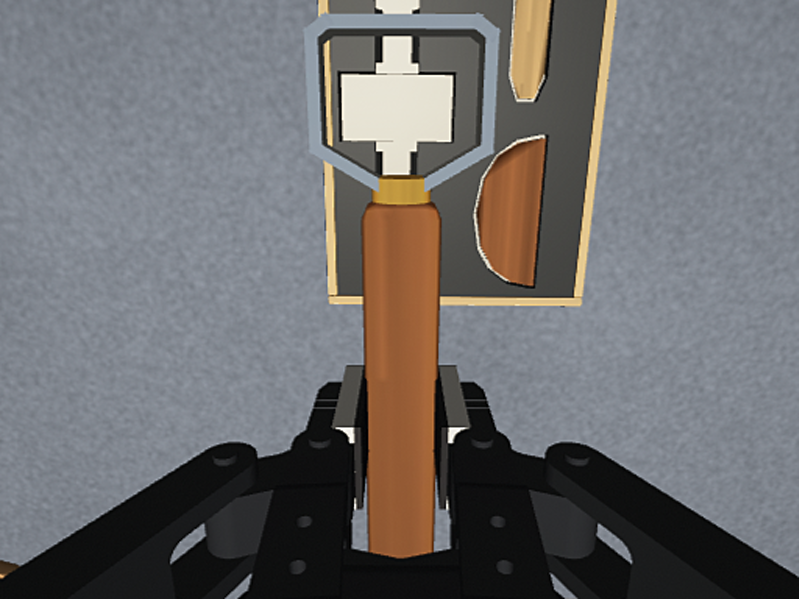

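The view shows the held tool with its wide loop at (400,100), and behind it the tray: notch floor from (341,73) to (455,141), near frame corners at (330,303) and (581,303).

```bash
python3 - <<'E'
from h import *
f=load('w7'); fl,M,o=cam(f); print('axis',M[:,2])
k=lambda x,y:(x/1.56-.2,y/1.56-.2)
for z in(.006,.024):
    C=np.array([pt(f,*k(*c),z) for c in((341,73),(455,73),(455,141),(341,141))])
    print(z,C.round(4).tolist(),'cen',C.mean(0).round(4),[np.linalg.norm(C[i]-C[i-1]).round(4) for i in range(4)])
print('depth z',[pt(f,*k(*c)).round(4).tolist() for c in((398,107),(360,107),(440,107),(465,250),(397,160))])
# frame corners near, heights
A,B=[pt(f,*k(*c),.026) for c in((330,303),(581,303))]; print(A,B,np.linalg.norm(A-B),np.degrees(np.arctan2(*(A-B)[1::-1]))-90)
E
```

```text
axis [-0.2934728  -0.06193991 -0.95395868]
0.006 [[0.4966, 0.2861, 0.006], [0.5116, 0.2166, 0.006], [0.4721, 0.2067, 0.006], [0.4565, 0.2788, 0.006]] cen [0.4842 0.2471 0.006 ] [np.float64(0.0408), np.float64(0.0711), np.float64(0.0408), np.float64(0.0738)]
0.024 [[0.4953, 0.2839, 0.024], [0.5097, 0.2179, 0.024], [0.4721, 0.2085, 0.024], [0.4573, 0.277, 0.024]] cen [0.4836 0.2468 0.024 ] [np.float64(0.0387), np.float64(0.0675), np.float64(0.0387), np.float64(0.07)]
depth z [[0.4846, 0.2471, 0.0058], [0.4794, 0.2707, 0.0066], [0.4902, 0.2211, 0.0058], [0.4071, 0.1856, 0.024], [0.4527, 0.2409, 0.0103]]
[0.35316181 0.26530754 0.026     ] [0.38888166 0.10110824 0.026     ] 0.16803963165238361 12.272887609270299
```

Notch centre (0.4842, 0.2471), floor z 5.8 mm (expected 6), size 41×71 mm (expected 40×70), yaw about 12°: consistent with the earlier estimates. Going above it.

Request:
send_rows(
  deltas=[
    {"dx":25,"dy":6,"dz":-20,"rx":0,"ry":0,"rz":0},
    {"dx":50,"dy":12,"dz":-45,"rx":0,"ry":0,"rz":0},
    {"dx":75,"dy":18,"dz":-80,"rx":0,"ry":0,"rz":0},
    {"dx":85.5,"dy":21.3,"dz":-115,"rx":0,"ry":-0.3,"rz":0},
    {"dx":85.5,"dy":21.3,"dz":-145,"rx":0,"ry":-0.3,"rz":0},
  ],
)

```text
clock: 10.13
tcp_pos: [0.4879, 0.2434, 0.0828]
orientation: [3.121, 0.322, -0.005]
contact_force: [-0.7, 1.2, -1.1]
grip_width: 0.0178
gripper_force: 68.7
```

Request:
send_rows(
  deltas=[
    {"dx":0,"dy":0,"dz":-15,"rx":0,"ry":0,"rz":0},
    {"dx":0,"dy":0,"dz":-25,"rx":0,"ry":0,"rz":0},
    {"dx":0,"dy":0,"dz":-25,"rx":0,"ry":0,"rz":0},
    {"dx":0,"dy":0,"dz":-25,"rx":0,"ry":0,"rz":0},
  ],
)

```text
clock: 10.47
tcp_pos: [0.4855, 0.2441, 0.0605]
orientation: [3.122, 0.325, -0.008]
contact_force: [-0.2, -0.0, -0.9]
grip_width: 0.0183
gripper_force: 68.7
```

```bash
python3 - <<'E'
from h import *
st(); go([.4842,.2470,.06],[0,0,-1],hor(12-90))
f=grab('wrist','w8'); big(f,0,0,512,384,1.56,'w8b')
E
```

```text
t 10.47 tcp [0.4855 0.2441 0.0605] y [ 0.206 -0.979  0.002] z [-0.005 -0.003 -1.   ] q [-0.98  0.57  0.53  2.03 -0.46  0.66 -1.52] F [-0.2 -0.  -0.9] w 18.3 gf 68.7
  go [-1.3  2.9 -0.5] rot [ 0.2 -0.3  0.1] | 0.3
  go [-1.3  2.9 -0.5] rot [  -0.4   -0.2 -179.9] | 179.9
```

View pics/w8b.png

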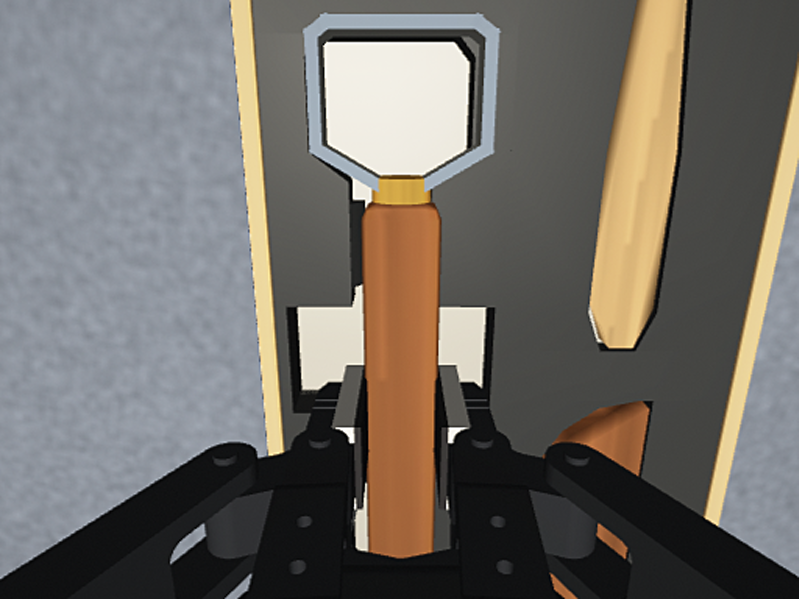

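The cut-out lies just left of the tool: notch foam edges at x=288 and 494 (middle 391) against tool axis 402. That agrees with the computed 2.9 mm shift to +y. Applying it and rechecking.

Request:
send_rows(
  deltas=[
    {"dx":-1.3,"dy":2.9,"dz":-5,"rx":0,"ry":-0.3,"rz":0},
    {"dx":-1.3,"dy":2.9,"dz":-10,"rx":0,"ry":-0.3,"rz":0},
    {"dx":-1.3,"dy":2.9,"dz":-14,"rx":0,"ry":-0.3,"rz":0},
    {"dx":-1.3,"dy":2.9,"dz":-14,"rx":0,"ry":-0.3,"rz":0},
    {"dx":-1.3,"dy":2.9,"dz":-14,"rx":0,"ry":-0.3,"rz":0},
  ],
)

```text
clock: 10.93
tcp_pos: [0.4835, 0.2483, 0.0463]
orientation: [3.122, 0.328, 0.0]
contact_force: [0.1, -0.5, -1.0]
grip_width: 0.0182
gripper_force: 68.7
```

```bash
python3 - <<'E'
from h import *
f=load('w8'); k=lambda x,y:(x/1.56-.2,y/1.56-.2)
A,B=[pt(f,*k(*c),.024) for c in((288,307),(494,307))]; m=(A+B)/2
x=hor(12.1); print('from w8: width',np.linalg.norm(A-B),'recess',m-.02*x,'yaw',np.degrees(np.arctan2(*(A-B)[1::-1]))-90)
for c in((400,215),(401,192),(401,20)): print('tool',pt(f,*k(*c)).round(4))
st(); go([.4842,.2470,.0465],[0,0,-1],hor(12-90))
E
```

```text
from w8: width 0.06909066153687757 recess [0.48326048 0.24742374 0.024     ] yaw 11.849301393102834
tool [0.5396 0.2563 0.0641]
tool [0.545  0.2571 0.0636]
tool [0.5819 0.2649 0.0611]
t 10.93 tcp [0.4835 0.2483 0.0463] y [ 0.208 -0.978  0.002] z [ 0.    -0.002 -1.   ] q [-0.98  0.59  0.51  2.04 -0.48  0.63 -1.51] F [ 0.1 -0.5 -1. ] w 18.2 gf 68.7
  go [ 0.7 -1.3  0.2] rot [0.1 0.  0. ] | 0.1
  go [ 0.7 -1.3  0.2] rot [   0.    -0.2 -180. ] | 180.0
```

Request:
send_rows(
  deltas=[
    {"dx":0.2,"dy":-0.9,"dz":-4,"rx":0,"ry":0,"rz":0},
    {"dx":0.2,"dy":-0.9,"dz":-8,"rx":0,"ry":0,"rz":0},
    {"dx":0.2,"dy":-0.9,"dz":-11,"rx":0,"ry":0,"rz":0},
    {"dx":0.2,"dy":-0.9,"dz":-14,"rx":0,"ry":0,"rz":0},
    {"dx":0.2,"dy":-0.9,"dz":-14,"rx":0,"ry":0,"rz":0},
  ],
)

```text
clock: 11.35
tcp_pos: [0.4835, 0.2472, 0.0316]
orientation: [3.122, 0.328, -0.001]
contact_force: [0.2, -0.4, -0.8]
grip_width: 0.0179
gripper_force: 68.7
```

Request:
send_rows(
  deltas=[
    {"dx":0,"dy":0,"dz":-2,"rx":0,"ry":0,"rz":0},
    {"dx":0,"dy":0,"dz":-4,"rx":0,"ry":0,"rz":0},
    {"dx":0,"dy":0,"dz":-6,"rx":0,"ry":0,"rz":0},
    {"dx":0,"dy":0,"dz":-6,"rx":0,"ry":0,"rz":0},
    {"dx":0,"dy":0,"dz":-6,"rx":0,"ry":0,"rz":0},
  ],
)

```text
clock: 11.77
tcp_pos: [0.4846, 0.2475, 0.0267]
orientation: [3.123, 0.327, 0.002]
contact_force: [1.4, -0.7, 2.8]
grip_width: 0.018
gripper_force: 69.2
```

```bash
python3 - <<'E'
from h import *
st(); f=grab('wrist','w9')
for c in((257,150),(257,180)): print(pt(f,*c).round(4))
E
```

```text
t 11.77 tcp [0.4846 0.2475 0.0267] y [ 0.207 -0.978  0.002] z [ 0.002 -0.001 -1.   ] q [-0.96  0.62  0.48  2.04 -0.5   0.59 -1.49] F [ 1.4 -0.7  2.8] w 18.0 gf 69.2
[0.5343 0.2585 0.0316]
[0.5229 0.256  0.0319]
```

It's inside the cut-out outline and meeting the lips; the handle top is at 31.7 mm and must reach 28. Pressing home.

Request:
send_rows(
  deltas=[
    {"dx":-0.5,"dy":0,"dz":-2,"rx":0,"ry":0,"rz":0},
    {"dx":-0.5,"dy":0,"dz":-4,"rx":0,"ry":0,"rz":0},
    {"dx":-0.5,"dy":0,"dz":-5,"rx":0,"ry":0,"rz":0},
    {"dx":-0.5,"dy":0,"dz":-5,"rx":0,"ry":0,"rz":0},
    {"dx":-0.5,"dy":0,"dz":-5,"rx":0,"ry":0,"rz":0},
  ],
)

```text
clock: 12.23
tcp_pos: [0.4843, 0.2475, 0.0234]
orientation: [3.124, 0.327, 0.002]
contact_force: [-5.5, -2.2, 26.0]
grip_width: 0.0185
gripper_force: 72.2
```

```bash
python3 - <<'E'
from h import *
st(); f=grab('wrist','w10')
for c in((257,150),(257,180)): print(pt(f,*c).round(4))
E
```

```text
t 12.23 tcp [0.4843 0.2475 0.0234] y [ 0.207 -0.978  0.   ] z [ 0.001 -0.    -1.   ] q [-0.95  0.63  0.47  2.05 -0.51  0.58 -1.49] F [-5.5 -2.2 26. ] w 18.5 gf 72.2
[0.534  0.2585 0.0281]
[0.5225 0.256  0.028 ]
```

The handle top is at 28.0 mm and the force rose to 26 N, so it sits on the floor. Releasing inside the notch and lifting.

Request:
send_rows(
  deltas=[
    {"dx":0,"dy":0,"dz":1.5,"rx":0,"ry":0,"rz":0},
    {"dx":0,"dy":0,"dz":1.5,"rx":0,"ry":0,"rz":0},
    {"dx":0,"dy":0,"dz":1.5,"rx":0,"ry":0,"rz":0},
    {"dx":0,"dy":0,"dz":1.5,"rx":0,"ry":0,"rz":0},
  ],
  jaw=30,
)

```text
clock: 12.62
tcp_pos: [0.4829, 0.2473, 0.0224]
orientation: [3.122, 0.328, -0.001]
contact_force: [-0.1, 0.1, 0.3]
grip_width: 0.03
gripper_force: 0.0
```

Request:
send_rows(
  deltas=[
    {"dx":0,"dy":0,"dz":10,"rx":0,"ry":0,"rz":0},
    {"dx":0,"dy":0,"dz":25,"rx":0,"ry":0,"rz":0},
    {"dx":0,"dy":0,"dz":55,"rx":0,"ry":0,"rz":0},
    {"dx":0,"dy":0,"dz":90,"rx":0,"ry":0,"rz":0},
    {"dx":0,"dy":0,"dz":100,"rx":0,"ry":0,"rz":0},
  ],
)

```text
clock: 13.03
tcp_pos: [0.4855, 0.2478, 0.1271]
orientation: [-3.124, -0.326, -0.008]
contact_force: [1.1, 0.6, 0.7]
grip_width: 0.0298
gripper_force: 0.0
```

Request:
send_rows(
  deltas=[
    {"dx":-40,"dy":-10,"dz":30,"rx":0,"ry":0,"rz":0},
    {"dx":-60,"dy":-10,"dz":60,"rx":0,"ry":0,"rz":0},
    {"dx":-60,"dy":-10,"dz":60,"rx":0,"ry":0,"rz":0},
    {"dx":-60,"dy":-10,"dz":60,"rx":0,"ry":0,"rz":0},
  ],
)

```text
clock: 13.37
tcp_pos: [0.4229, 0.2384, 0.1845]
orientation: [-3.123, -0.331, -0.003]
contact_force: [-0.1, -0.2, -0.6]
grip_width: 0.0299
gripper_force: 0.0
```

```bash
python3 - <<'E'
from h import *
st(); f=grab('wrist','w11'); g=grab('scene','s1')
m=np.hstack([cv2.resize(f['frame'],(440,330)),cv2.resize(g['frame'][130:290,150:420],(360,330))]);cv2.imwrite('pics/m3.png',m[:,:800])
E
```

```text
t 13.37 tcp [0.4229 0.2384 0.1845] y [ 0.209 -0.978 -0.001] z [ 0.002  0.002 -1.   ] q [-1.23  0.28  0.7   2.09 -0.24  0.84 -1.75] F [-0.1 -0.2 -0.6] w 29.9 gf 0.0
```

View pics/m3.png

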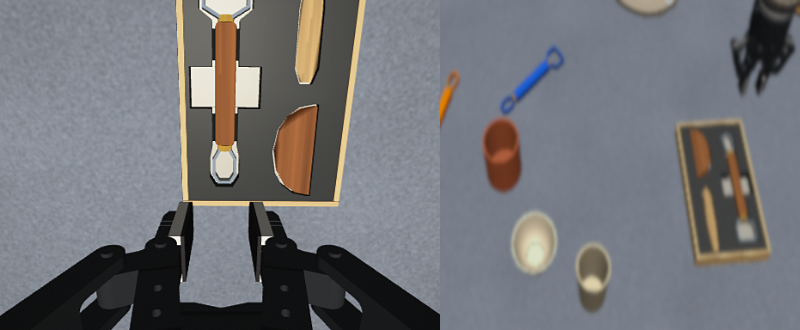

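The tool lies in its cut-out, centred on the notch at (226,87) with the wide head at the wide end (top). The rib, knife, crock, bowl and cup are upright and in place. I'll check its height, then hand in.

```bash
python3 - <<'E'
from h import *
f=load('w11')
zs=[pt(f,u*512/440,v*384/330) for u,v in((226,35),(226,60),(226,87),(226,115),(226,135))]
print(np.round(zs,4).tolist())
if all(.025<p[2]<.0295 for p in zs): print('handed in',r.hand_in())
E
```

```text
[[0.5296, 0.257, 0.0283], [0.5085, 0.2523, 0.0281], [0.4846, 0.2471, 0.0288], [0.4585, 0.2414, 0.0284], [0.4389, 0.2371, 0.0283]]
the job is handed in; nothing more can be done
handed in None
```

The job is handed in at about 13 s: I laid the tool flat on the bench, took it afresh and pressed it home in its cut-out, wide head at the wide end; handle top measured about 28 mm (seated height), crock, pots, rib and knife looked undisturbed, and the hand-in returned no verdict.

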